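# Clip the dial thermometer onto the sugar pan

## Task

Get the sugar pan ready: lift the dial thermometer out of the wooden tool block and slide its stem down into the clip on the saucepan's rim, past the clip's sprung plunger, until the nut under the dial sits down on the clip and the plunger has clicked into the groove in the stem. Feel your way and press gently: do not ram it home or shove the pan about, and leave the cake tester and the other things alone. Let go when it is home.

Things in the scene. Friction and masses are not known exactly. Their poses are not given: they have to be found in the camera images.
- probe_dial (a point): Dial thermometer (130 g), standing upright on its nut in an end well of the wooden block. This point: centre of its round steel dial case, 46 mm across, 15 mm thick, white face up, half-way up the case: grip it here from above, across the case. z points up along the stem. Below the case are a 10 mm neck 17 mm long, a brass nut 18 mm across and 7 mm thick, then the stem.
- probe_seat (a point): Thermometer: middle of the underside of its nut, 31.5 mm below probe_dial. The steel stem starts here, 8 mm in diameter, 100 mm long. A groove round it, 4 mm across at its bottom and 10 mm long with sloping flanks, has its middle 14 mm below this point.
- probe_tip (a point): Thermometer: lower end of its stem, 100 mm below probe_seat. The last 14 mm taper to a 2 mm tip.
- clip_rim (a point): Clip on the pan's rim: point on its upright sleeve's axis level with the rim's top; x to the plunger, y outwards, z up. Sleeve: dark steel block 22 mm square, 30 mm long, 10 mm bore right through. Its mouth, where the nut comes to rest, stands 2 to 22 mm above this point (set by a tight screw, not measured: find it by feel or by eye). A plate beside it stands 8 mm above the rim.
- plunger (a joint): Side spring plunger of the clip (brass barrel, red button, on the sleeve's +x side, 14 mm below its mouth): how far its nose is pushed back, m. 0: bore empty; 0.0015 to 0.0025: on the full stem; under 0.0006: in the groove of a seated thermometer. Riding over the tip and sliding takes 4 to 10 N of push; it falls at the groove, then rises steeply as the nut meets the clip.
- pan: Steel saucepan, 180 mm across, 110 mm high, 1.6 kg, empty, loose on a black glass hob (glass top 6 mm above the worktop). Origin: middle of its underside. The clip is at its +y side, 21 mm inside the outer wall, a black handle 160 mm long at its -y side. The stem of a seated thermometer hangs clear of its bottom.
- block: Upright wooden tool block, fixed, 60 mm (x) by 170 mm (y) by 106 mm high. Origin: middle of its underside. Three wells, 13 mm wide and 104 mm deep, in its top at y = -55, 0 and 55 mm: the thermometer stands in one end well, the cake tester in the other (either way round), the middle one is empty.
- tester_knob (a point): Cake tester in the other end well of the block: its red wooden knob, 26 mm across, centre 22 mm above the block's top, top 42 mm above it. To be left alone.
- ramekin: Small white ceramic cup, 84 mm across, 45 mm high. Origin: middle of its underside. To be left alone.
- syrup_jar: Amber glass jar with a red lid, 68 mm across, 95 mm high. Origin: middle of its underside. To be left alone.
Not all that is in view belongs to the job. There is more than one size of the part that bears probe_dial; the job needs the smallest.

How it is judged:
By the outcome, as a careful person would: the job done as asked, in the order asked, and still so for the second after the job is handed in, with the robot touching nothing.
It also fails if it takes over 72 s, if anything falls off the work surface, if the arm or the gripper's body presses on something with over 40 N, if the wrist force passes 120 N, or if a joint passes its speed limit or range.

## Robot

A 7-joint arm with a two-finger parallel gripper is mounted at the origin on the work surface. World frame = base frame: x ahead of the robot, y to its left, z up, the work surface at z = 0. Lengths are in m, angles in rad, forces in N, time in s.
With the tool pointing down it reaches from about 0.425 to 0.875 m from the base axis. Payload 8.4 kg.
Tool frame: the origin (TCP) lies midway between the tips of the shut fingers; the grasp point (between the pads) lies 19 mm behind it; z points along the fingers, y is the direction in which the jaws open and shut (so a half turn about z gives the same grasp; the last joint's range is limited). The gripper opens to 85 mm and grips with 20 to 120 N. Pads are 22 mm wide; open, the fingers measure 114 mm over their backs; the gripper's body (76 mm by 85 mm) begins 54 mm behind the grasp point. The pads swing forward as they close: fully open they stand 13 mm farther back than shut.
Start: joints at [1.024, 0.333, 0.04, 1.465, -0.013, 1.343, -0.059], TCP at [0.281, -0.586, 0.231] pointing down, gripper open.
Joint ranges: [-2.58, 2.58], [-0.38, 2.09], [-1.3, 1.39], [0.25, 2.4], [-1.5, 4.64], [0.08, 2.09], [-2.65, 2.65]. Speed limits (rad/s): [2.22, 2.22, 2.79, 2.79, 3.14, 3.14, 3.14].

## Interface

Orientations are given as [roll, pitch, yaw] about the fixed x, y, z axes, in that order (R = Rz(yaw) Ry(pitch) Rx(roll)).
In Python, from bench import * gives the robot as it stands.
- The arm moves only by the tool play_rows, never from a script. Its argument "steps" is a list of rows, each an object with "xyz": the shift along the tool's x, y, z in m, a list of three; "twist": the turn about the tool's z in degrees. A call has 1 to 5 rows; each row is the pose to reach, as a shift and turn from the pose measured when the call began, along the tool's axes at that moment; what a row does not reach only later rows make up. A row lasts 1/10 s, in which the tool goes at most 50 mm and 8.59 degrees, less where a joint would pass 70% of its speed; a pose out of reach is approached as far as the arm can. A call with a gripper value outside its range is refused whole. "jaw" is the opening, from 0 (shut) to 1 (fully open), set as the call begins (left out, the last holds). The fingers move at their own pace and stop on an object; the grip force is fixed at half the most. Time passes only in rows, so rows that repeat a pose let the fingers close. It gives the time, the measured TCP pose, the force and the opening at its end, in the units of the state.
- get_state(): the state, without advancing time (a new reading comes with each control period).
- capture(name): name is "scene" or "top" or "wrist"; returns a dict with "image" (420x560x3 uint8, blue, green, red), "fov_y" (degrees; the focal length in pixels is half the picture's height over the tangent of half this angle, whatever the lens; pixels are square), "cx", "cy" (the principal point, pixels), "dist" ([k1, k2, p1, p2, k3] as OpenCV has them; the pictures are not rectified), "R" (3x3) and "t" (3): a world point X has camera coordinates R X + t. Camera axes: x right, y down, z forward; pixel columns grow to the right and rows downward; lengths in m; the calibration is good to about 2 mm. A picture is of the moment at which its call begins. There is no depth.
- job_done(): hands the job in, once; it reports no verdict.
Trained networks look in the newest picture that a camera, given by its name, has taken for a name from the list of things; names that differ only in an ending like _2 or _b are one class to them, and where a whole thing is asked for, a point or a joint stands for the part that bears it (a point fixed in the world has none). Each returns a list of dicts, best first, with "p" (0 to 1); they miss things now and then, are a little off and sometimes report something else, mostly with a low value. They report only what shows in the picture. A call takes as long as a camera call. They do not tell look-alikes from the thing itself.
- cut_out(camera, thing): "pixels" (420x560 bool, what is visible of it) and "bbox" ([left, top, width, height] in pixels, round what is visible of it).
The state is a dict: "time_s": time; "joint_positions": joint angles; "qvel": joint speeds; "joint_torque": joint torques, N m; "ee_pos": TCP position; "orientation": TCP orientation; "contact_force": force on the tool from outside, world axes, zero at the start; "ft_torque": the same for the moment, N m; "gripper_width": opening from 0.0 (shut) to 1.0 (fully open).
Only numpy, scipy, OpenCV 4.12 (cv2) and the standard library are available. Lean on these libraries where they do the work, as an engineer would, in place of code of your own. Each camera call takes 0.05 s, during which the arm holds its last target.

## Working session

There is one attempt and no reset: what is moved stays moved. The work goes in short steps, Python scripts to look and compute and a tool call to move; the robot and the scene stay as the last step left them, time stands still between calls to the robot, and variables do not carry over. Pictures are saved under pics/ and viewed, and the job is handed in when it is done.

Besides the shell and the picture viewer there is one more tool, called after "Call:" as name(argument=value, ...) on one line, values as JSON. play_rows: Moves the arm, as the interface text tells. Its arguments: {"type":"object","properties":{"steps":{"type":"array","items":{"type":"object","properties":{"xyz":{"type":"array","items":{"type":"number"}},"twist":{"type":"number"}}}},"jaw":{"type":"number"}},"required":["steps"]}

```bash
mkdir -p pics; ls; python3 - <<'E'
from bench import *
import cv2,json
print(get_state())
for n in ["scene","top","wrist"]:
    c=capture(n); cv2.imwrite(f"pics/{n}0.png",c["image"])
    print(n,{k:(v if not hasattr(v,'tolist') else v.tolist()) for k,v in c.items() if k!="image"})
E
```

```text
pics
{'time_s': 0.0, 'joint_positions': array([ 1.0237622 ,  0.33393835,  0.03984841,  1.46626658, -0.01341538,
        1.3432915 , -0.05851393]), 'qvel': array([ 8.88607691e-04, -8.37418064e-05,  1.48347768e-03,  6.80850367e-04,
       -1.64800786e-03, -8.38718056e-04, -1.63119028e-03]), 'joint_torque': array([ 7.10807872e-04, -6.58554769e+01,  1.36561945e+00, -4.05565166e+01,
        1.67326187e-02,  1.24745586e-02, -5.25327357e-05]), 'ee_pos': array([ 0.28125669, -0.58549684,  0.23040546]), 'orientation': array([-3.13995702e+00,  8.89867468e-05,  4.47823617e-01]), 'contact_force': array([-0.03383817, -0.21125408,  0.13267163]), 'ft_torque': array([ 0.02086864,  0.01200798, -0.00755886]), 'gripper_width': 1.0021811212508949}
scene {'fov_y': 43.30434070969111, 'cx': 280.1895021657725, 'cy': 207.84481461688344, 'dist': [0.029515139241602904, 0.0, 0.0, 0.0, 0.0], 'R': [[-0.3431856157722908, 0.9391958288293134, -0.011611556166729318], [0.8095660931424224, 0.28950479738076695, -0.5106757416674849], [-0.47626292524309327, -0.18465689102532998, -0.8596949799991573]], 't': [0.1016901466377
[... 177 characters left out ...]
, 0.0], 'R': [[0.02720563868736119, -0.9996106393127222, 0.006198628592181164], [-0.9877239135421038, -0.027835287132471624, -0.15370968547012195], [0.15382237756803696, -0.0019407635260150836, -0.9880966094447711]], 't': [0.04668623964026517, 0.5448592104747082, 1.1023046544786723]}
wrist {'fov_y': 64.49360992710498, 'cx': 274.9262026225681, 'cy': 205.52584151057468, 'dist': [-0.010272890797731077, 0.0, 0.0, 0.0, 0.0], 'R': [[0.4322324915600379, -0.9017611187581465, -0.0013992626136339506], [-0.8706103180487167, -0.4177046017992539, 0.2599241038127158], [-0.23497392907920328, -0.11112943053839038, -0.9656280351777794]], 't': [-0.6478823695888417, -0.033928810497420844, 0.37866517376190173]}
```

View pics/scene0.png

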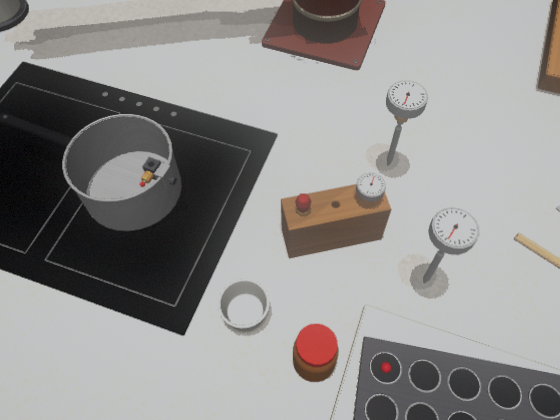

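View pics/top0.png

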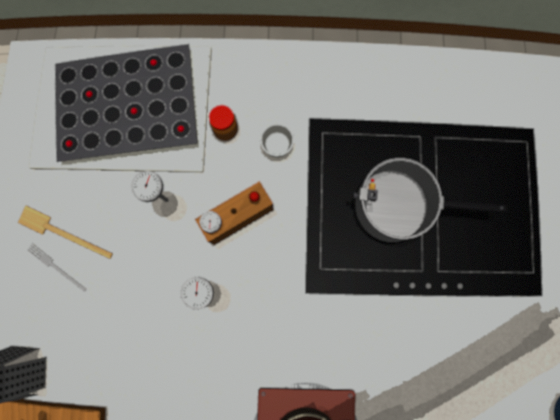

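View pics/wrist0.png

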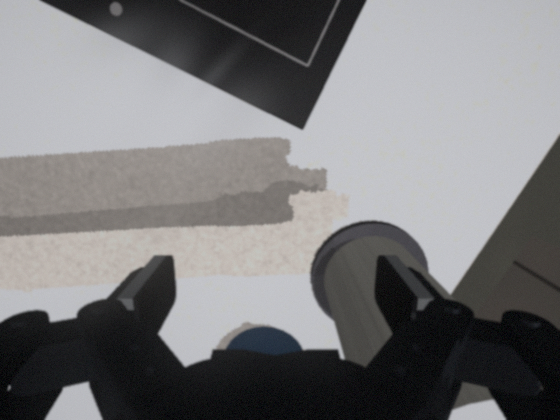

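The scene picture shows three dial look-alikes:
- (371,187) in the block; top view (209,222)
- (407,98) on a stand; top view (197,293)
- (455,229) on a stand; top view (148,186)

The one in the block matches the description. I'll check sizes and triangulate.

```bash
cat > h.py <<'E'
from bench import *
import cv2, numpy as np
from scipy.optimize import least_squares
def K(c):
    f=c["image"].shape[0]/2/np.tan(np.radians(c["fov_y"]/2))
    return np.array([[f,0,c["cx"]],[0,f,c["cy"]],[0,0,1.]])
def proj(c,X):
    X=np.atleast_2d(np.asarray(X,float))
    return cv2.projectPoints(X,cv2.Rodrigues(np.array(c["R"]))[0],np.array(c["t"],float),K(c),np.array(c["dist"]))[0].reshape(-1,2)
def ray(c,uv):
    p=cv2.undistortPoints(np.array([[uv]],float),K(c),np.array(c["dist"])).ravel()
    R=np.array(c["R"]);o=-R.T@np.array(c["t"]);d=R.T@np.array([p[0],p[1],1]);return o,d/np.linalg.norm(d)
def onz(c,uv,z):
    o,d=ray(c,uv);return o+d*(z-o[2])/d[2]
def tri(obs):
    A=0;b=0
    for c,uv in obs:
        o,d=ray(c,uv);P=np.eye(3)-np.outer(d,d);A=A+P;b=b+P@o
    X=np.linalg.solve(A,b);return X,[np.round(proj(c,X)[0]-uv,1) for c,uv in obs]
def crop(c,u,v,r,name,s=6):
    im=c["image"];u0,v0=max(int(u-r),0),max(int(v-r),0)
    cv2.imwrite(name,cv2.resize(im[v0:int(v+r),u0:int(u+r)],None,fx=s,fy=s,interpolation=cv2.INTER_CUBIC));print(name,"origin",u0,v0,"scale",s)
E
python3 - <<'E'
from h import *
cs={n:capture(n) for n in ["scene","top"]}
for th in ["probe_dial","tester_knob","plunger","clip_rim","pan","block","ramekin","syrup_jar"]:
    for n in cs:
        try:
            for r in cut_out(n,th)[:4]:
                m=r["pixels"];ys,xs=np.nonzero(m);print(th,n,round(r["p"],2),r["bbox"],len(xs),xs.mean().round(1),ys.mean().round(1))
        except Exception as e: print(th,n,e)
crop(cs["scene"],371,187,50,"pics/d_s.png");crop(cs["top"],209,222,50,"pics/d_t.png")
crop(cs["scene"],155,170,45,"pics/c_s.png",8);crop(cs["top"],372,192,40,"pics/c_t.png",8)
E
```

```text
probe_dial scene 0.69 [387.4, 82.5, 39.9, 82.0] 1530 404.3 106.8
probe_dial scene 0.63 [422.3, 206.7, 54.9, 77.4] 2165 450.8 234.9
probe_dial scene 0.62 [356.6, 173.0, 29.6, 26.7] 665 370.5 186.6
probe_dial scene 0.15 [293.0, 324.8, 42.4, 55.9] 2079 315.3 352.7
probe_dial top 0.86 [131.0, 169.7, 36.8, 29.9] 842 148.1 186.5
probe_dial top 0.67 [180.2, 275.7, 36.2, 35.0] 843 196.5 292.5
probe_dial top 0.64 [196.1, 209.7, 24.7, 20.8] 358 210.3 221.3
tester_knob scene 0.62 [297.5, 191.2, 11.5, 24.2] 255 302.9 203.1
plunger top 0.18 [209.8, 105.4, 28.2, 33.8] 835 223.2 123.1
clip_rim scene 0.61 [0.0, 114.2, 180.9, 116.6] 11160 117.4 168.0
clip_rim top 0.9 [354.0, 159.4, 153.8, 82.8] 6299 405.3 200.8
pan top 0.64 [355.1, 162.0, 154.8, 80.6] 6164 405.2 200.8
block scene 0.72 [280.3, 182.4, 111.7, 75.9] 5506 332.5 220.9
block top 0.95 [197.6, 183.9, 75.5, 56.9] 1881 239.1 212.9
ramekin scene 0.73 [217.7, 276.1, 52.1, 58.7] 2232 243.5 304.7
ramekin top 0.68 [260.5, 127.7, 32.5, 31.0] 853 276.1 139.7
syrup_jar scene 0.88 [292.5, 324.2, 43.2, 57.4] 2177 315.3 353.1
syrup_jar top 0.67 [206.4, 107.5, 34.0, 34.8] 837 223.2 122.7
pics/d_s.png origin 321 137 scale 6
pics/d_t.png origin 159 172 scale 6
pics/c_s.png origin 110 125 scale 8
pics/c_t.png origin 332 152 scale 8
```

```bash
python3 -c "
import cv2,numpy as np
a=[cv2.resize(cv2.imread(f'pics/{n}.png'),(400,300 if 0 else 400)) for n in ['d_s','d_t']]
cv2.imwrite('pics/m1.png',np.hstack(a))
a=[cv2.resize(cv2.imread(f'pics/{n}.png'),(400,400)) for n in ['c_s','c_t']]
cv2.imwrite('pics/m2.png',np.hstack(a))
"
```

```text
(no output)
```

View pics/m1.png

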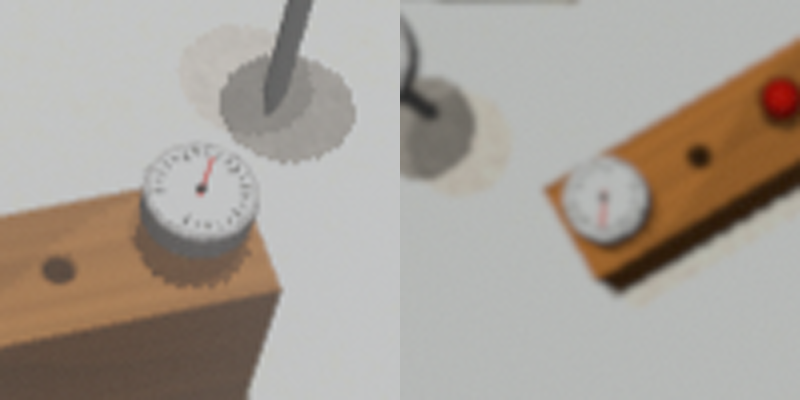

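View pics/m2.png

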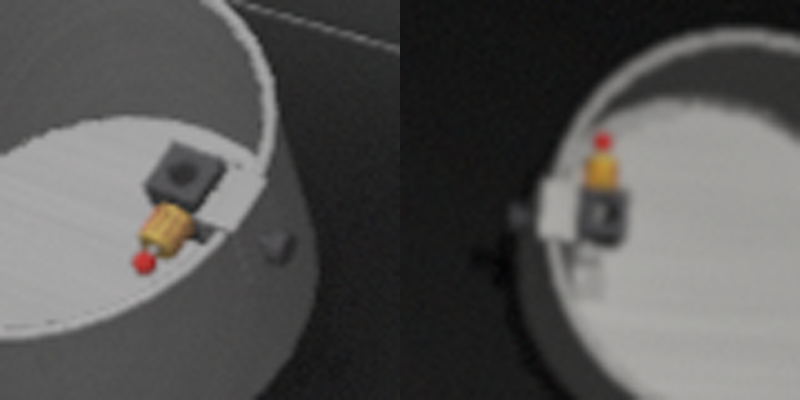

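```bash
python3 - <<'E'
from h import *
s=capture("scene");t=capture("top")
print("face",tri([(s,(371.2,184)),(t,(210.2,221.5))]), onz(s,(371.2,184),.145),onz(t,(210.2,221.5),.145))
print("mouth",tri([(s,(151.6,163.5)),(t,(373.0,194.5))]))
for z in (.118,.124,.130,.138): print(z,onz(s,(151.6,163.5),z).round(4),onz(t,(373,194.5),z).round(4))
# button
print("button",tri([(s,(110+144/4.44,125+262/4.44)),(t,(332+203/5,152+142/5))]))
print("well mid",onz(t,(159+299/4,172+156/4),.106),onz(s,(321+58/4,137+270/4),.106))
r=cut_out("top","pan")[0]
# other dials sizes
for n,c in(("scene",s),("top",t)):
  for r in cut_out(n,"probe_dial")[:3]:
    x,y,w,h=r["bbox"];print(n,(x,y,w,h))
print(get_state()["time_s"])
E
```

```text
face (array([0.49025643, 0.22431267, 0.14562264]), [array([-0.5, -0. ]), array([-0.4,  0.1])]) [0.48957102 0.22506428 0.145     ] [0.4905132  0.22361134 0.145     ]
mouth (array([ 0.56202062, -0.12930822,  0.12944506]), [array([-0.6, -0. ]), array([-0.4,  0.2])])
0.118 [ 0.5553 -0.1344  0.118 ] [ 0.5646 -0.1324  0.118 ]
0.124 [ 0.5587 -0.1312  0.124 ] [ 0.5635 -0.1312  0.124 ]
0.13 [ 0.5621 -0.128   0.13  ] [ 0.5624 -0.1301  0.13  ]
0.138 [ 0.5666 -0.1237  0.138 ] [ 0.5609 -0.1286  0.138 ]
button (array([ 0.59680553, -0.13118676,  0.1164603 ]), [array([-0.4, -0. ]), array([-0.3,  0.1])])
well mid [0.52037905 0.1779189  0.106     ] [0.52102666 0.1792575  0.106     ]
scene (423.6, 227.8, 59.2, 55.9)
scene (382.0, 85.4, 41.0, 77.2)
scene (355.3, 172.9, 32.1, 24.6)
top (184.2, 267.1, 34.6, 36.5)
top (199.0, 211.0, 18.5, 18.8)
top (126.1, 153.1, 39.7, 44.3)
1.3
```

```bash
python3 - <<'E'
from h import *
s=capture("scene");t=capture("top")
print("A",tri([(s,(407,97)),(t,(197,292))]))
print("B",tri([(s,(455,228)),(t,(147.5,186))]))
print(get_state()["time_s"])
def w(p):
    st=get_state();R=__import__('scipy.spatial.transform',fromlist=['x']).Rotation.from_euler('xyz',st["orientation"]).as_matrix()
    return R.T@(np.array(p)-st["ee_pos"])
print(w([.50,-.30,.30]),w([.49,.2243,.30]))
E
```

```text
A (array([0.34057716, 0.23682566, 0.19401505]), [array([-0.5,  0. ]), array([-0.4,  0.1])])
B (array([0.55519586, 0.35377641, 0.1937088 ]), [array([-1.2, -0. ]), array([-0.8,  0.1])])
1.4
[ 0.32079797 -0.16307354 -0.06866195] [ 0.53879342 -0.64001009 -0.06866355]
```

Call:
play_rows(steps=[{"xyz": [0.04,-0.02,-0.01]},{"xyz": [0.08,-0.04,-0.02]},{"xyz": [0.12,-0.06,-0.03]},{"xyz": [0.16,-0.085,-0.04]},{"xyz": [0.2,-0.11,-0.05]}], jaw=1)

```text
$.steps[0]: bad value
```

Call:
play_rows(steps=[{"xyz": [0.03,-0.04,0]},{"xyz": [0.06,-0.08,0]},{"xyz": [0.09,-0.12,0]},{"xyz": [0.12,-0.16,0]},{"xyz": [0.15,-0.2,0]}])

```text
$.steps[0]: bad value
```

Call:
play_rows(steps=[{"xyz": [0.04,-0.02,-0.01],"twist": 0},{"xyz": [0.08,-0.04,-0.02],"twist": 0},{"xyz": [0.12,-0.06,-0.03],"twist": 0},{"xyz": [0.16,-0.085,-0.04],"twist": 0},{"xyz": [0.2,-0.11,-0.05],"twist": 0}], jaw=1)

```text
time_s: 1.9
ee_pos: [0.4149, -0.3986, 0.2819]
orientation: [3.141, -0.0, 0.448]
contact_force: [1.0, -0.3, 0.2]
gripper_width: 1.005
```

Call:
play_rows(steps=[{"xyz": [0.03,-0.04,0],"twist": 0},{"xyz": [0.06,-0.08,0],"twist": 0},{"xyz": [0.09,-0.12,0],"twist": 0},{"xyz": [0.12,-0.16,0],"twist": 0},{"xyz": [0.15,-0.2,0],"twist": 0}])

```text
time_s: 2.4
ee_pos: [0.4632, -0.1531, 0.2821]
orientation: [3.14, -0.0, 0.447]
contact_force: [0.5, -0.8, 0.1]
gripper_width: 1.001
```

```bash
cat >> h.py <<'E'
from scipy.spatial.transform import Rotation as Ro
def w(p):
    st=get_state();R=Ro.from_euler('xyz',st["orientation"]).as_matrix()
    return (R.T@(np.array(p)-st["ee_pos"])).round(4)
E
python3 - <<'E'
from h import *
st=get_state();print(st["time_s"],st["ee_pos"],st["orientation"],st["joint_positions"]);print(w([.49,.2243,.25]))
E
```

```text
2.4 [ 0.46320021 -0.15305962  0.28213536] [ 3.14036734e+00 -4.69212937e-04  4.47477851e-01] [ 5.32107528e-01 -6.65718294e-03 -3.01068702e-01  1.75492585e+00
 -1.33602934e-03  1.39189037e+00 -8.92037777e-01]
[ 0.1874 -0.3286  0.0318]
```

```bash
python3 - <<'E'
from h import *
c=capture("wrist");cv2.imwrite("pics/w1.png",c["image"]);print(proj(c,[.562,-.1293,.13]),w([.49,.2243,.25]))
np.save("w1.npy",dict(c),allow_pickle=True)
E
```

```text
[[301.9541445   73.56364359]] [ 0.1846 -0.3192  0.0334]
```

View pics/w1.png

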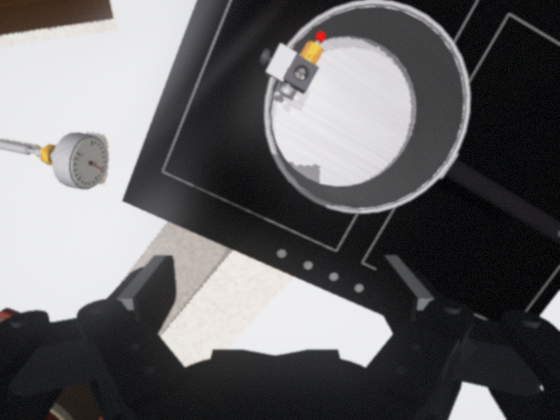

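Call:
play_rows(steps=[{"xyz": [0.023,-0.04,0],"twist": 0},{"xyz": [0.046,-0.08,0],"twist": 0},{"xyz": [0.069,-0.12,0],"twist": 0},{"xyz": [0.092,-0.16,0],"twist": 0},{"xyz": [0.115,-0.2,0],"twist": 0}])

```text
time_s: 2.95
ee_pos: [0.4801, 0.0882, 0.2834]
orientation: [-3.141, -0.004, 0.457]
contact_force: [0.5, -1.1, -0.1]
gripper_width: 1.001
```

The wrist view shows the clip's bore at about (302,74), which agrees with the triangulated position. Next I move over the dial.

```bash
python3 - <<'E'
from h import *
st=get_state();print(st["ee_pos"],w([.4902,.2243,.21]))
E
```

```text
[0.48006282 0.08821333 0.28342127] [ 0.0689 -0.1176  0.0737]
```

Call:
play_rows(steps=[{"xyz": [0.02,-0.035,0.01],"twist": 0},{"xyz": [0.042,-0.07,0.025],"twist": 0},{"xyz": [0.06,-0.1,0.045],"twist": 0},{"xyz": [0.069,-0.1176,0.06],"twist": 0},{"xyz": [0.069,-0.1176,0.06],"twist": 0}])

```text
time_s: 3.45
ee_pos: [0.4886, 0.227, 0.2217]
orientation: [-3.139, -0.001, 0.462]
contact_force: [0.4, 0.8, 0.5]
gripper_width: 1.001
```

Call:
play_rows(steps=[{"xyz": [0,0,0],"twist": 0},{"xyz": [0,0,0],"twist": 0}])

```text
time_s: 3.65
ee_pos: [0.4889, 0.2261, 0.2221]
orientation: [-3.139, -0.001, 0.461]
contact_force: [0.2, 0.0, -0.2]
gripper_width: 0.998
```

```bash
python3 - <<'E'
from h import *
st=get_state();print(st["ee_pos"],st["orientation"],w([.4902,.2243,.1185]))
c=capture("wrist");cv2.imwrite("pics/w2.png",c["image"]);print(proj(c,[[.4902,.2243,.145],[.49,.2243,.1375]]))
for r in cut_out("wrist","probe_dial"):print(r["p"],r["bbox"])
s=capture("scene");cv2.imwrite("pics/s2.png",s["image"])
E
```

```text
[0.48891429 0.22608962 0.22206869] [-3.13942520e+00 -9.66937544e-04  4.60977097e-01] [0.0003 0.0024 0.1036]
[[280.36605897 213.45104202]
 [280.09621458 210.72023985]]
0.78 [180.6, 0.0, 14.5, 56.3]
0.7 [245.4, 173.9, 63.9, 69.9]
0.56 [211.6, 294.0, 166.3, 71.0]
```

View pics/w2.png

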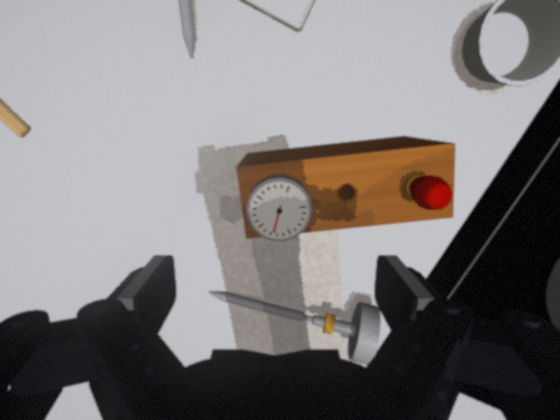

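View pics/s2.png

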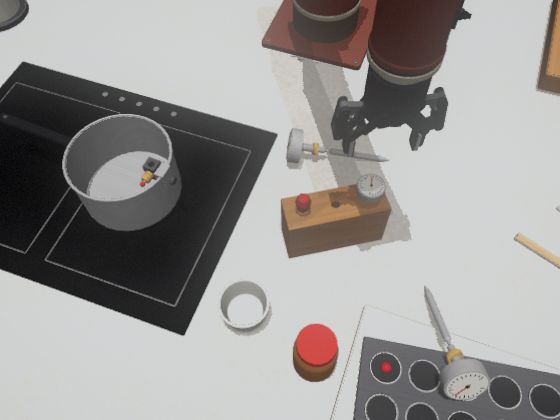

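The two large loose thermometers fell over by themselves early on, with the arm nowhere near them; they now lie on the worktop at scene (335,150) and (455,350). The block dial is still upright at wrist (279,210), between the open fingers. I'll descend now.

Call:
play_rows(steps=[{"xyz": [0.0015,0.0015,0.03],"twist": 0},{"xyz": [0.0015,0.0015,0.06],"twist": 0},{"xyz": [0.0015,0.0015,0.085],"twist": 0},{"xyz": [0.0015,0.0015,0.1],"twist": 0},{"xyz": [0.0015,0.0015,0.107],"twist": 0}])

```text
time_s: 4.3
ee_pos: [0.4911, 0.2248, 0.1145]
orientation: [-3.14, -0.001, 0.46]
contact_force: [-0.4, 0.3, 0.3]
gripper_width: 1.001
```

Call:
play_rows(steps=[{"xyz": [0,0,0],"twist": 0},{"xyz": [0,0,0],"twist": 0}])

```text
time_s: 4.5
ee_pos: [0.4916, 0.225, 0.1154]
orientation: [-3.14, -0.002, 0.459]
contact_force: [-0.1, 0.4, 0.1]
gripper_width: 1.0
```

```bash
python3 - <<'E'
from h import *
st=get_state();print(st["ee_pos"],st["orientation"],w([.4902,.2243,.1145]),st["contact_force"])
c=capture("wrist");cv2.imwrite("pics/w3.png",c["image"])
for r in cut_out("wrist","probe_dial"):print(r["p"],r["bbox"])
s=capture("scene");crop(s,371,187,60,"pics/s3.png",5)
E
```

```text
[0.4916499  0.22502955 0.1154397 ] [-3.13997228e+00 -1.82716226e-03  4.59318895e-01] [-0.0016  0.      0.0009] [-0.0780762   0.38939872  0.054545  ]
0.88 [215.4, 225.8, 117.8, 118.3]
0.72 [135.1, 0.0, 20.9, 33.2]
0.65 [186.5, 352.4, 21.8, 12.5]
0.29 [481.3, 217.7, 77.5, 71.5]
pics/s3.png origin 311 127 scale 5
```

View pics/w3.png

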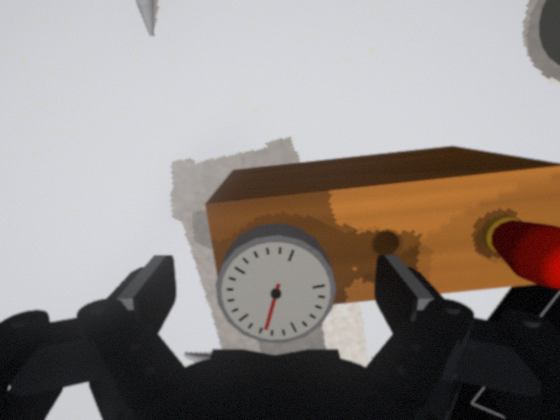

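View pics/s3.png

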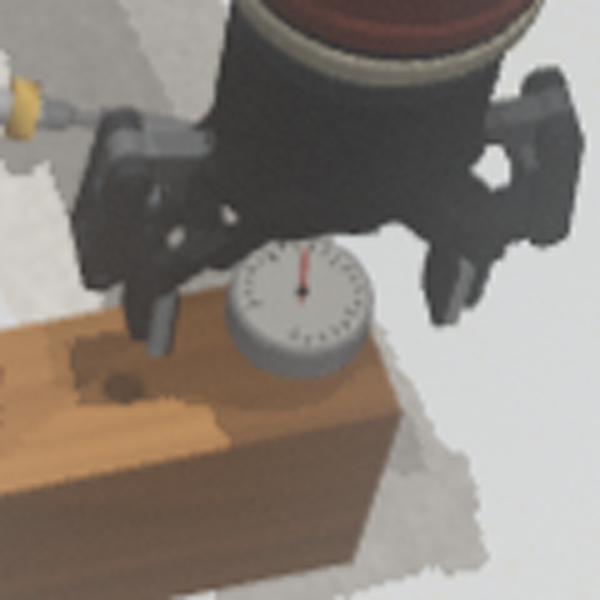

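Call:
play_rows(steps=[{"xyz": [0,0,0],"twist": 0},{"xyz": [0,0,0],"twist": 0},{"xyz": [0,0,0],"twist": 0},{"xyz": [0,0,0],"twist": 0},{"xyz": [0,0,0],"twist": 0}], jaw=0)

```text
time_s: 5.15
ee_pos: [0.4919, 0.2253, 0.1161]
orientation: [-3.14, -0.003, 0.459]
contact_force: [-0.8, -0.4, 4.9]
gripper_width: 0.523
```

Call:
play_rows(steps=[{"xyz": [0,0,0],"twist": 0},{"xyz": [0,0,0],"twist": 0},{"xyz": [0,0,0],"twist": 0},{"xyz": [0,0,0],"twist": 0},{"xyz": [0,0,0],"twist": 0}])

```text
time_s: 5.65
ee_pos: [0.4919, 0.2254, 0.1161]
orientation: [-3.14, -0.003, 0.459]
contact_force: [-0.7, -0.6, 2.3]
gripper_width: 0.519
```

```bash
python3 - <<'E'
from h import *
st=get_state();print(st["ee_pos"],st["orientation"],st["contact_force"],st["ft_torque"])
s=capture("scene");crop(s,371,187,60,"pics/s4.png",5)
E
```

```text
[0.49193145 0.22536343 0.11614632] [-3.14023247e+00 -3.00007016e-03  4.59452261e-01] [-0.72306024 -0.59360299  2.31131166] [-0.04562752  0.08017192 -0.02381511]
pics/s4.png origin 311 127 scale 5
```

View pics/s4.png

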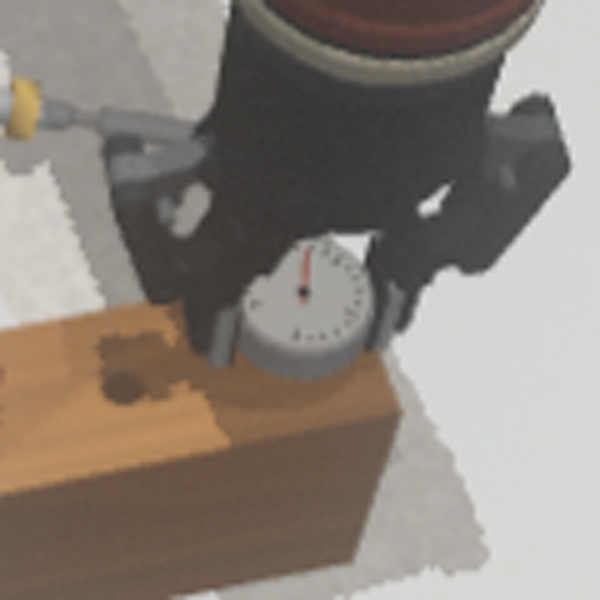

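Call:
play_rows(steps=[{"xyz": [0,0,-0.01],"twist": 0},{"xyz": [0,0,-0.03],"twist": 0},{"xyz": [0,0,-0.05],"twist": 0},{"xyz": [0,0,-0.07],"twist": 0},{"xyz": [0,0,-0.09],"twist": 0}])

```text
time_s: 6.2
ee_pos: [0.4915, 0.2251, 0.2074]
orientation: [-3.14, -0.003, 0.46]
contact_force: [0.3, -0.4, -1.1]
gripper_width: 0.517
```

Call:
play_rows(steps=[{"xyz": [0,0,-0.02],"twist": 0},{"xyz": [0,0,-0.04],"twist": 0},{"xyz": [0,0,-0.06],"twist": 0},{"xyz": [0,0,-0.07],"twist": 0},{"xyz": [0,0,-0.07],"twist": 0}])

```text
time_s: 6.7
ee_pos: [0.4918, 0.2253, 0.2788]
orientation: [-3.141, -0.005, 0.46]
contact_force: [-0.2, 0.2, -1.5]
gripper_width: 0.516
```

```bash
python3 - <<'E'
from h import *
st=get_state();print(st["ee_pos"],st["orientation"],st["contact_force"],st["ft_torque"])
print(w([.562,-.1293,.275]))
s=capture("scene");cv2.imwrite("pics/s5.png",s["image"])
c=capture("wrist");cv2.imwrite("pics/w5.png",c["image"])
E
```

```text
[0.49184849 0.22528101 0.27876008] [-3.14053089 -0.00516188  0.45968522] [-0.21649524  0.17102717 -1.4939516 ] [-0.01825774 -0.02338355 -0.08182671]
[-0.0945  0.3489  0.0029]
```

View pics/s5.png

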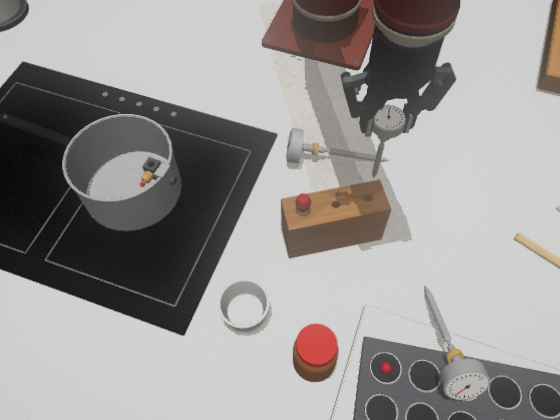

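View pics/w5.png

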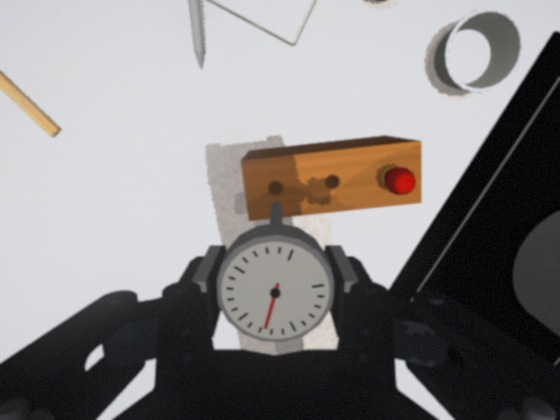

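```bash
python3 - <<'E'
from h import *
st=get_state();e=st["ee_pos"];R=Ro.from_euler('xyz',st["orientation"]).as_matrix()
c=capture("wrist");s=capture("scene");t=capture("top");cv2.imwrite("pics/t5.png",t["image"])
L=lambda p:e+R@np.array(p)
face=L([0,0,-.0289]);tip=L([0,0,.1101])
print("wrist pred",proj(c,[face,tip]),"scene",proj(s,[face,tip]),"top",proj(t,[face,tip]))
crop(s,385,145,50,"pics/s6.png",6);crop(c,276,240,90,"pics/w6.png",4);u=proj(t,[face])[0];crop(t,*u,50,"pics/t6.png",6)
E
```

```text
wrist pred [[278.5468021  292.51745392]
 [276.68258174 201.87840985]] scene [[387.39687897 117.56049498]
 [372.79102626 177.15873449]] top [[196.58643809 210.28940863]
 [208.04088771 219.84735333]]
pics/s6.png origin 335 95 scale 6
pics/w6.png origin 186 150 scale 4
pics/t6.png origin 146 160 scale 6
```

View pics/s6.png

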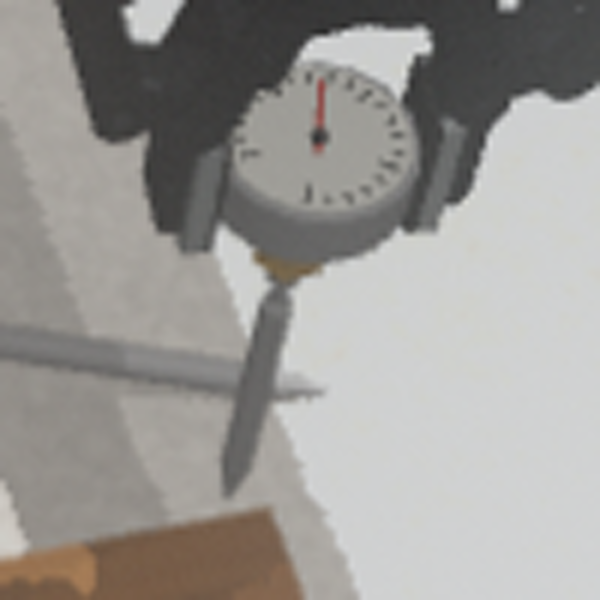

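View pics/w6.png

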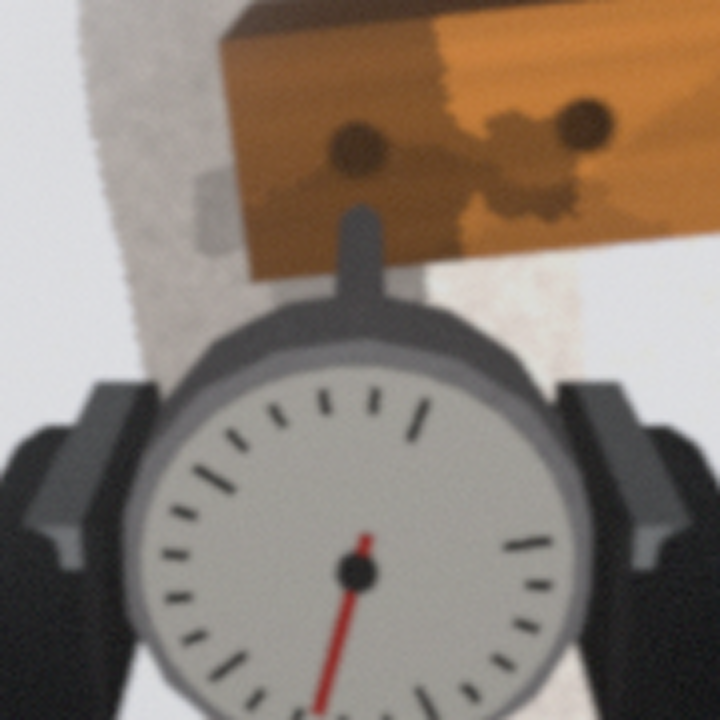

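View pics/t6.png

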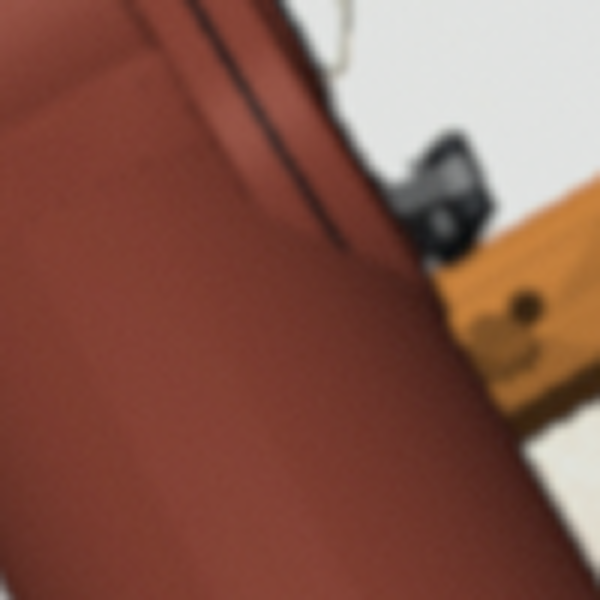

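Call:
play_rows(steps=[{"xyz": [-0.005,0.02,0],"twist": 0},{"xyz": [-0.013,0.05,0],"twist": 0},{"xyz": [-0.0225,0.083,0],"twist": 0},{"xyz": [-0.031,0.116,0],"twist": 0},{"xyz": [-0.04,0.15,0],"twist": 0}])

```text
time_s: 7.45
ee_pos: [0.5214, 0.0712, 0.2753]
orientation: [-3.14, -0.0, 0.46]
contact_force: [0.1, -0.0, -1.4]
gripper_width: 0.519
```

Call:
play_rows(steps=[{"xyz": [-0.009,0.034,0],"twist": 0},{"xyz": [-0.018,0.068,0],"twist": 0},{"xyz": [-0.027,0.1,0],"twist": 0},{"xyz": [-0.035,0.13,0],"twist": 0},{"xyz": [-0.041,0.15,0],"twist": 0}])

```text
time_s: 7.95
ee_pos: [0.5511, -0.0842, 0.2739]
orientation: [-3.139, 0.001, 0.458]
contact_force: [-0.6, -0.3, -1.3]
gripper_width: 0.521
```

```bash
python3 - <<'E'
from h import *
st=get_state();print(st["time_s"],st["ee_pos"],st["orientation"]);print(w([.562,-.1293,.270]))
E
```

```text
7.95 [ 0.55107758 -0.08415756  0.27389799] [-3.13907768e+00  1.22507161e-03  4.57762343e-01]
[-0.0101  0.0453  0.0038]
```

Call:
play_rows(steps=[{"xyz": [-0.005,0.02,0],"twist": 0},{"xyz": [-0.008,0.038,0.002],"twist": 0},{"xyz": [-0.01,0.0453,0.004],"twist": 0},{"xyz": [-0.01,0.0453,0.004],"twist": 0},{"xyz": [-0.01,0.0453,0.004],"twist": 0}])

```text
time_s: 8.45
ee_pos: [0.5621, -0.1279, 0.2696]
orientation: [-3.138, 0.001, 0.459]
contact_force: [0.7, 0.3, -1.2]
gripper_width: 0.516
```

```bash
cat > look.py <<'E'
from h import *
import sys
tag=sys.argv[1]
st=get_state();e=st["ee_pos"];R=Ro.from_euler('xyz',st["orientation"]).as_matrix()
print(st["time_s"],e,st["orientation"],st["contact_force"],w([.562,-.1293,.25]))
c=capture("wrist");s=capture("scene")
L=lambda p:e+R@np.array(p)
face=L([0,0,-.0289]);tip=L([0,0,.1101])
print("wrist pred face,tip,mouth",proj(c,[face,tip,[.562,-.1293,.1295]]).round(1).tolist(),"scene",proj(s,[face,tip,[.562,-.1293,.1295]]).round(1).tolist())
u=proj(s,[tip])[0];crop(s,u[0],u[1]+5,40,f"pics/s_{tag}.png",7);u=proj(c,[tip])[0];crop(c,*u,60,f"pics/w_{tag}.png",5)
a=cv2.imread(f"pics/s_{tag}.png");b=cv2.imread(f"pics/w_{tag}.png")
a=cv2.resize(a,(400,400));b=cv2.resize(b,(400,400));cv2.imwrite(f"pics/m_{tag}.png",np.hstack([a,b]))
E
python3 look.py a
```

```text
8.45 [ 0.56211072 -0.12792101  0.26959097] [-3.13823971e+00  1.16947127e-03  4.58998175e-01] [ 0.72010508  0.30310276 -1.18561471] [-0.0007  0.0013  0.0196]
wrist pred face,tip,mouth [[278.5, 292.5], [276.7, 201.9], [278.4, 193.9]] scene [[124.4, 92.3], [147.8, 152.8], [151.0, 163.4]]
pics/s_a.png origin 107 117 scale 7
pics/w_a.png origin 216 141 scale 5
```

View pics/m_a.png

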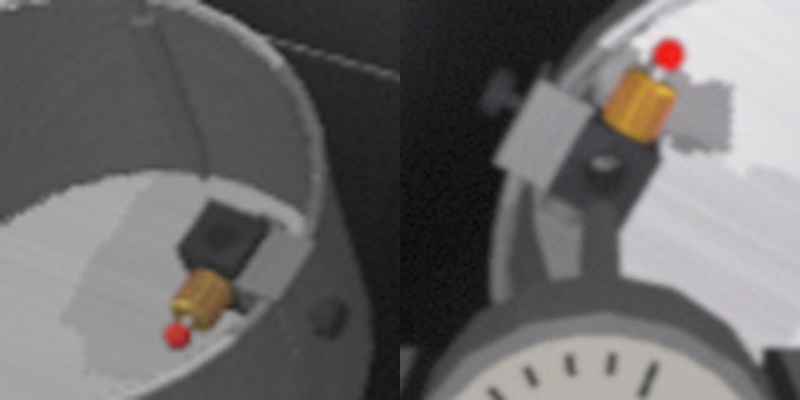

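Call:
play_rows(steps=[{"xyz": [0.0005,0.0005,0.006],"twist": 0},{"xyz": [0.001,0.0005,0.012],"twist": 0},{"xyz": [0.001,0.0005,0.018],"twist": 0},{"xyz": [0.001,0.0005,0.019],"twist": 0},{"xyz": [0.001,0.0005,0.019],"twist": 0}])

```text
time_s: 9.05
ee_pos: [0.5631, -0.1277, 0.2506]
orientation: [-3.138, 0.001, 0.46]
contact_force: [-0.5, -0.1, -0.1]
gripper_width: 0.518
```

```bash
python3 look.py b
```

```text
9.05 [ 0.56311084 -0.12766001  0.2506148 ] [-3.13849373e+00  1.28478411e-03  4.59644163e-01] [-0.51403704 -0.05268873 -0.06833779] [-0.0017  0.001   0.0006]
wrist pred face,tip,mouth [[278.6, 292.5], [276.7, 201.8], [278.3, 200.3]] scene [[127.9, 102.3], [150.3, 160.2], [151.0, 163.4]]
pics/s_b.png origin 110 125 scale 7
pics/w_b.png origin 216 141 scale 5
```

View pics/m_b.png

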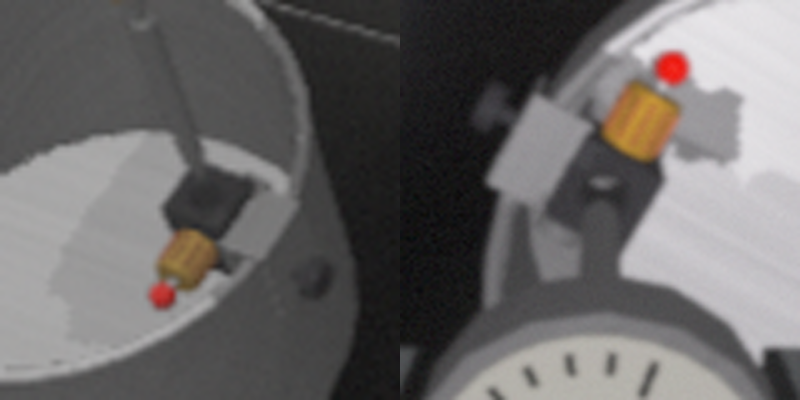

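```bash
python3 - <<'E'
import cv2,numpy as np
a=cv2.imread("pics/s_b.png")  # 7x origin 110,125
b=cv2.imread("pics/w_b.png")  # 5x origin 216,141
# scene region 138..178 x 150..180
a=a[(150-125)*7:(180-125)*7,(135-110)*7:(165-110)*7]
b=b[(175-141)*5:(220-141)*5,(255-216)*5:(300-216)*5]
f=lambda x:np.clip(255*(cv2.resize(x,(400,400),interpolation=cv2.INTER_CUBIC)/255.)**.5*1.1,0,255).astype('uint8')
cv2.imwrite("pics/z_b.png",np.hstack([f(a),f(b)]))
E
```

```text
(no output)
```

View pics/z_b.png

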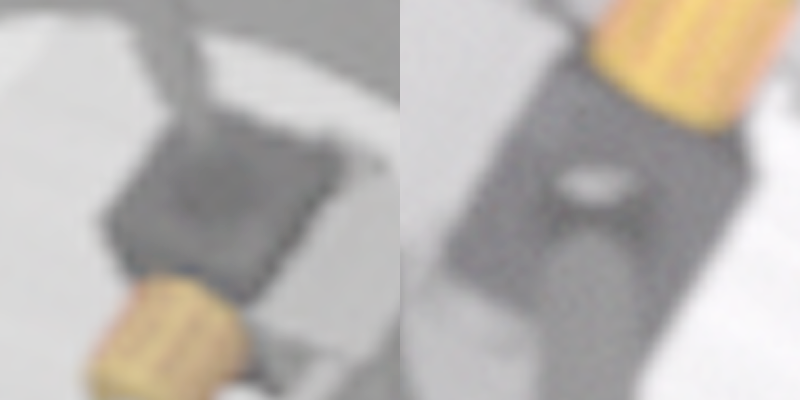

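```bash
python3 - <<'E'
from h import *
st=get_state();e=st["ee_pos"];R=Ro.from_euler('xyz',st["orientation"]).as_matrix()
c=capture("wrist");s=capture("scene");t=capture("top")
tip=e+R@[0,0,.1101];print("tip",tip)
X,r=tri([(s,(151.65,164.8)),(c,(277.2,199.2))]);print(X,r)
X,r=tri([(s,(151.65,164.8)),(c,(277.2,199.2)),(t,(373.,194.5))]);print(X,r)
for z in(.12,.125,.13,.135):print(z,onz(s,(151.65,164.8),z),onz(c,(277.2,199.2),z),onz(t,(373.,194.5),z))
E
```

```text
tip [ 0.56316219 -0.12752838  0.14101146]
[ 0.56210646 -0.12870807  0.12613644] [array([ 0.1, -0. ]), array([ 0.2, -0.1])]
[ 0.56249454 -0.1292578   0.12684584] [array([-0.4, -0.2]), array([1., 0.]), array([-0.6,  0.2])]
0.12 [ 0.55877032 -0.1320695   0.12      ] [ 0.56063445 -0.12932432  0.12      ] [ 0.56423822 -0.13198424  0.12      ]
0.125 [ 0.56158353 -0.12939633  0.125     ] [ 0.56174283 -0.12875167  0.125     ] [ 0.56330297 -0.13105345  0.125     ]
0.13 [ 0.56439675 -0.12672315  0.13      ] [ 0.56285121 -0.12817902  0.13      ] [ 0.56236772 -0.13012266  0.13      ]
0.135 [ 0.56720996 -0.12404998  0.135     ] [ 0.56395958 -0.12760638  0.135     ] [ 0.56143247 -0.12919187  0.135     ]
```

Call:
play_rows(steps=[{"xyz": [-0.001,0.0007,0.003],"twist": 0},{"xyz": [-0.0013,0.0007,0.007],"twist": 0},{"xyz": [-0.0013,0.0007,0.01],"twist": 0},{"xyz": [-0.0013,0.0007,0.013],"twist": 0},{"xyz": [-0.0013,0.0007,0.015],"twist": 0}])

```text
time_s: 9.8
ee_pos: [0.5624, -0.1289, 0.2358]
orientation: [-3.139, 0.001, 0.46]
contact_force: [-0.4, -0.3, -1.3]
gripper_width: 0.518
```

Call:
play_rows(steps=[{"xyz": [0,0,0.002],"twist": 0},{"xyz": [0,0,0.004],"twist": 0}])

```text
time_s: 10.0
ee_pos: [0.5624, -0.1289, 0.2316]
orientation: [-3.139, 0.001, 0.46]
contact_force: [0.2, 0.2, -1.6]
gripper_width: 0.519
```

```bash
python3 look.py c; python3 - <<'E'
import cv2,numpy as np
a=cv2.imread("pics/s_c.png");b=cv2.imread("pics/w_c.png")
f=lambda x:np.clip(255*(cv2.resize(x,(400,400),interpolation=cv2.INTER_CUBIC)/255.)**.5*1.1,0,255).astype('uint8')
h,w=a.shape[:2];a=a[h//4:3*h//4,w//4:3*w//4];h,w=b.shape[:2];b=b[h//4:3*h//4,w//4:3*w//4]
cv2.imwrite("pics/z_c.png",np.hstack([f(a),f(b)]))
E
```

```text
10.0 [ 0.56240526 -0.12885606  0.23161142] [-3.13887805e+00  8.36318024e-04  4.59659581e-01] [ 0.23892366  0.16056957 -1.61932203] [-0.0006  0.0002 -0.0184]
wrist pred face,tip,mouth [[278.6, 292.5], [276.7, 201.9], [277.4, 205.1]] scene [[130.8, 110.8], [152.4, 166.4], [151.0, 163.4]]
pics/s_c.png origin 112 131 scale 7
pics/w_c.png origin 216 141 scale 5
```

View pics/z_c.png

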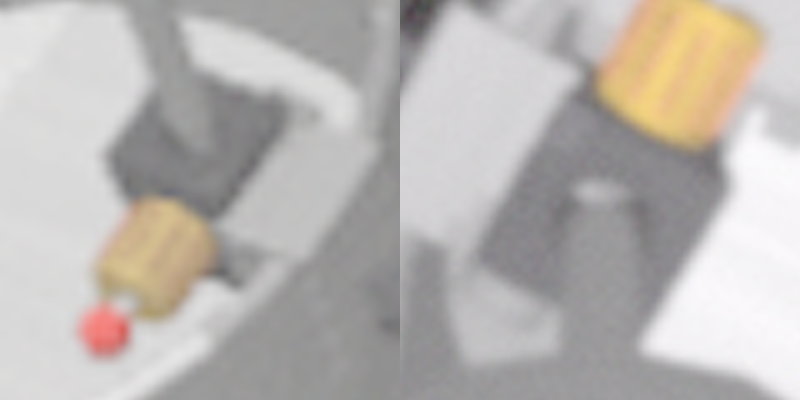

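Call:
play_rows(steps=[{"xyz": [0,0,0.002],"twist": 0},{"xyz": [0,0,0.004],"twist": 0},{"xyz": [0,0,0.006],"twist": 0},{"xyz": [0,0,0.008],"twist": 0}])

```text
time_s: 10.5
ee_pos: [0.5622, -0.1288, 0.2233]
orientation: [-3.139, 0.001, 0.46]
contact_force: [-0.7, -0.4, -0.2]
gripper_width: 0.517
```

Call:
play_rows(steps=[{"xyz": [0,0,0.001],"twist": 0},{"xyz": [0,0,0.002],"twist": 0},{"xyz": [0,0,0.003],"twist": 0},{"xyz": [0,0,0.004],"twist": 0}])

```text
time_s: 10.9
ee_pos: [0.5624, -0.1287, 0.2196]
orientation: [-3.139, 0.001, 0.46]
contact_force: [-0.4, 0.6, 2.4]
gripper_width: 0.521
```

Call:
play_rows(steps=[{"xyz": [0,0,0.0015],"twist": 0},{"xyz": [0,0,0.003],"twist": 0},{"xyz": [0,0,0.0045],"twist": 0},{"xyz": [0,0,0.006],"twist": 0}])

```text
time_s: 11.3
ee_pos: [0.5629, -0.1285, 0.2143]
orientation: [-3.14, -0.0, 0.46]
contact_force: [-2.1, 0.5, 4.5]
gripper_width: 0.516
```

Call:
play_rows(steps=[{"xyz": [0,0,0.0015],"twist": 0},{"xyz": [0,0,0.003],"twist": 0},{"xyz": [0,0,0.0045],"twist": 0},{"xyz": [0,0,0.006],"twist": 0}])

```text
time_s: 11.7
ee_pos: [0.563, -0.1284, 0.2086]
orientation: [-3.14, -0.001, 0.46]
contact_force: [-0.8, 0.9, 4.4]
gripper_width: 0.519
```

```bash
python3 look.py d;python3 - <<'E'
from h import *
st=get_state();print(st["ft_torque"],st["contact_force"])
s=capture("scene");cv2.imwrite("pics/s7.png",s["image"])
E
```

```text
11.7 [ 0.56296424 -0.12838553  0.20858323] [-3.13974756e+00 -8.05958928e-04  4.59986971e-01] [-0.77764909  0.85568787  4.42890547] [-0.0012  0.0003 -0.0414]
wrist pred face,tip,mouth [[278.5, 292.5], [276.7, 201.9], [277.7, 214.8]] scene [[134.9, 121.5], [155.4, 174.6], [151.0, 163.4]]
pics/s_d.png origin 115 139 scale 7
pics/w_d.png origin 216 141 scale 5
[0.10608828 0.23466522 0.00499747] [-1.13544799  0.1110544  -1.39933704]
```

View pics/m_d.png

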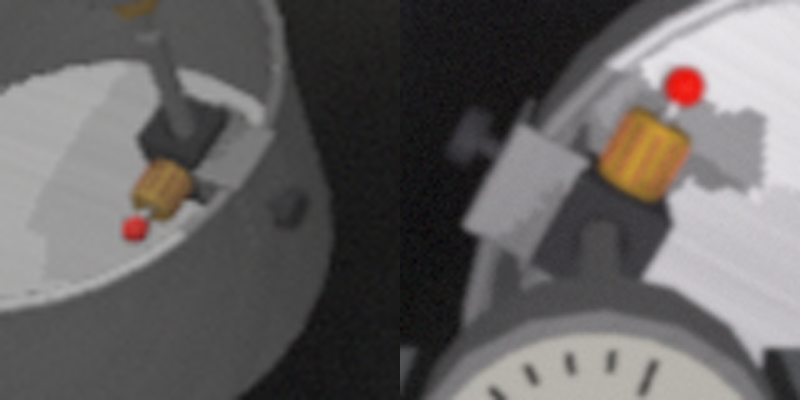

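Call:
play_rows(steps=[{"xyz": [0,0,0.002],"twist": 0},{"xyz": [0,0,0.004],"twist": 0},{"xyz": [0,0,0.006],"twist": 0},{"xyz": [0,0,0.008],"twist": 0},{"xyz": [0,0,0.01],"twist": 0}])

```text
time_s: 12.35
ee_pos: [0.5625, -0.1286, 0.1976]
orientation: [-3.139, 0.0, 0.46]
contact_force: [-1.4, 0.8, 4.9]
gripper_width: 0.522
```

Call:
play_rows(steps=[{"xyz": [0,0,0.002],"twist": 0},{"xyz": [0,0,0.004],"twist": 0},{"xyz": [0,0,0.006],"twist": 0},{"xyz": [0,0,0.008],"twist": 0},{"xyz": [0,0,0.01],"twist": 0}])

```text
time_s: 12.85
ee_pos: [0.5624, -0.1286, 0.1874]
orientation: [-3.139, 0.001, 0.46]
contact_force: [-2.0, 0.2, 2.8]
gripper_width: 0.521
```

Call:
play_rows(steps=[{"xyz": [0,0,0.002],"twist": 0},{"xyz": [0,0,0.004],"twist": 0},{"xyz": [0,0,0.006],"twist": 0},{"xyz": [0,0,0.008],"twist": 0},{"xyz": [0,0,0.01],"twist": 0}])

```text
time_s: 13.35
ee_pos: [0.5624, -0.1286, 0.1772]
orientation: [-3.139, 0.001, 0.46]
contact_force: [-1.8, 0.7, 2.6]
gripper_width: 0.519
```

```bash
python3 look.py e;python3 - <<'E'
from h import *
st=get_state();print(st["ft_torque"],st["contact_force"])
E
```

```text
13.35 [ 0.56238318 -0.12862932  0.1772254 ] [-3.13905719e+00  5.44224488e-04  4.59709758e-01] [-1.75260649  0.66337623  2.60283149] [-0.0007  0.0002 -0.0728]
wrist pred face,tip,mouth [[278.6, 292.5], [276.7, 201.9], [278.1, 228.6]] scene [[140.1, 134.6], [159.3, 184.3], [151.0, 163.4]]
pics/s_e.png origin 119 149 scale 7
pics/w_e.png origin 216 141 scale 5
[-0.10453923  0.24094746  0.00730072] [-0.85548389  0.16236855 -0.59898773]
```

View pics/m_e.png

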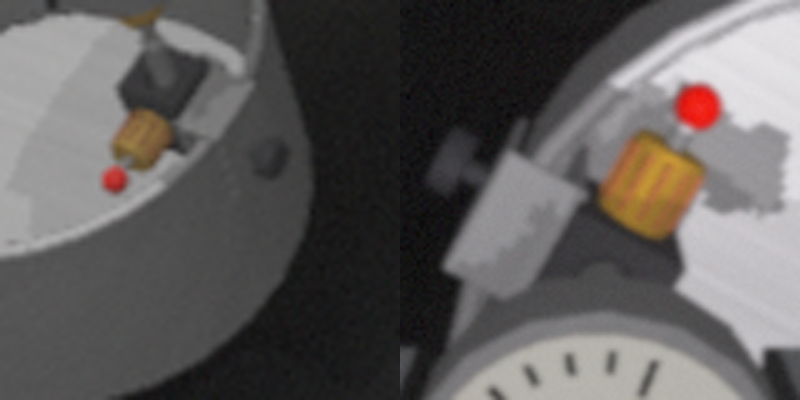

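Call:
play_rows(steps=[{"xyz": [0,0,0.002],"twist": 0},{"xyz": [0,0,0.004],"twist": 0},{"xyz": [0,0,0.006],"twist": 0},{"xyz": [0,0,0.008],"twist": 0},{"xyz": [0,0,0.01],"twist": 0}])

```text
time_s: 13.95
ee_pos: [0.5621, -0.1287, 0.1666]
orientation: [-3.139, 0.001, 0.46]
contact_force: [-1.7, 0.2, 6.7]
gripper_width: 0.518
```

Call:
play_rows(steps=[{"xyz": [0,0,0.002],"twist": 0},{"xyz": [0,0,0.004],"twist": 0},{"xyz": [0,0,0.006],"twist": 0},{"xyz": [0,0,0.008],"twist": 0},{"xyz": [0,0,0.01],"twist": 0}])

```text
time_s: 14.45
ee_pos: [0.562, -0.1288, 0.1564]
orientation: [-3.139, 0.001, 0.46]
contact_force: [-1.8, 0.6, 6.2]
gripper_width: 0.519
```

Call:
play_rows(steps=[{"xyz": [0,0,0.001],"twist": 0},{"xyz": [0,0,0.002],"twist": 0},{"xyz": [0,0,0.003],"twist": 0}])

```text
time_s: 14.75
ee_pos: [0.562, -0.1288, 0.1533]
orientation: [-3.139, 0.001, 0.46]
contact_force: [-1.9, -0.7, 4.6]
gripper_width: 0.522
```

```bash
python3 look.py f
```

```text
14.75 [ 0.56197935 -0.12875275  0.15332692] [-3.13871612e+00  1.33646296e-03  4.59628366e-01] [-1.87987651 -0.7243893   4.57263013] [-0.0004  0.0002 -0.0967]
wrist pred face,tip,mouth [[278.6, 292.5], [276.7, 201.9], [278.6, 242.4]] scene [[143.8, 144.0], [162.1, 191.4], [151.0, 163.4]]
pics/s_f.png origin 122 156 scale 7
pics/w_f.png origin 216 141 scale 5
```

View pics/s_f.png

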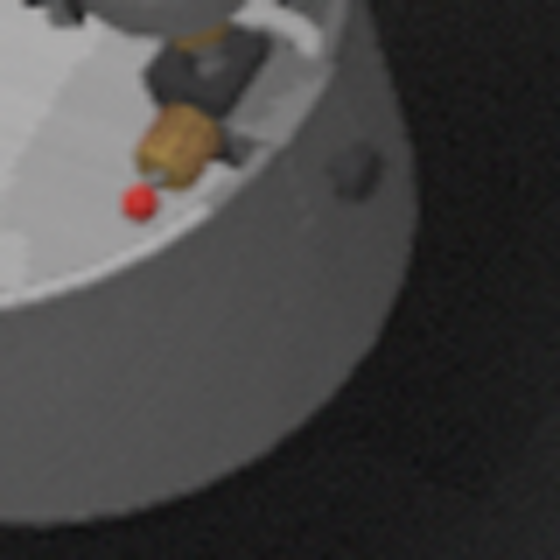

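Call:
play_rows(steps=[{"xyz": [0,0,0.001],"twist": 0},{"xyz": [0,0,0.002],"twist": 0},{"xyz": [0,0,0.003],"twist": 0},{"xyz": [0,0,0.004],"twist": 0}])

```text
time_s: 15.25
ee_pos: [0.5619, -0.1288, 0.149]
orientation: [-3.139, 0.002, 0.46]
contact_force: [-1.7, 0.0, 5.2]
gripper_width: 0.522
```

Call:
play_rows(steps=[{"xyz": [0,0,0.001],"twist": 0},{"xyz": [0,0,0.002],"twist": 0},{"xyz": [0,0,0.003],"twist": 0}])

```text
time_s: 15.55
ee_pos: [0.5618, -0.1288, 0.1459]
orientation: [-3.139, 0.002, 0.46]
contact_force: [-1.7, -0.1, 4.5]
gripper_width: 0.522
```

Call:
play_rows(steps=[{"xyz": [0,0,0.001],"twist": 0},{"xyz": [0,0,0.002],"twist": 0}])

```text
time_s: 15.75
ee_pos: [0.5617, -0.1288, 0.1436]
orientation: [-3.138, 0.002, 0.46]
contact_force: [-0.4, -1.0, 0.8]
gripper_width: 0.521
```

Call:
play_rows(steps=[{"xyz": [0,0,0.001],"twist": 0},{"xyz": [0,0,0.002],"twist": 0}])

```text
time_s: 15.95
ee_pos: [0.5616, -0.1288, 0.1411]
orientation: [-3.138, 0.002, 0.46]
contact_force: [0.5, -0.3, 0.0]
gripper_width: 0.519
```

Call:
play_rows(steps=[{"xyz": [0,0,0.001],"twist": 0}])

```text
time_s: 16.05
ee_pos: [0.5618, -0.1287, 0.1405]
orientation: [-3.138, 0.002, 0.46]
contact_force: [-4.8, 0.9, 14.3]
gripper_width: 0.524
```

Call:
play_rows(steps=[{"xyz": [0,0,0.001],"twist": 0}])

```text
time_s: 16.15
ee_pos: [0.5619, -0.1287, 0.1405]
orientation: [-3.139, 0.001, 0.46]
contact_force: [-7.6, 0.3, 13.8]
gripper_width: 0.521
```

Call:
play_rows(steps=[{"xyz": [0,0,0.001],"twist": 0}])

```text
time_s: 16.25
ee_pos: [0.562, -0.1287, 0.1406]
orientation: [-3.139, 0.001, 0.459]
contact_force: [-6.1, 0.7, 9.9]
gripper_width: 0.517
```

```bash
python3 look.py g; python3 - <<'E'
from h import *
st=get_state();print(st["contact_force"],st["ft_torque"])
s=capture("scene");crop(s,145,155,30,"pics/s8.png",12)
c=capture("wrist");cv2.imwrite("pics/w8.png",c["image"])
E
```

```text
16.25 [ 0.56198983 -0.12865933  0.14056509] [-3.13913809e+00  1.37249349e-03  4.59475597e-01] [-6.14051207  0.69583901  9.91554541] [-0.0004  0.0003 -0.1094]
wrist pred face,tip,mouth [[278.5, 292.5], [276.7, 201.9], [278.9, 251.9]] scene [[145.7, 148.9], [163.6, 195.2], [151.0, 163.4]]
pics/s_g.png origin 123 160 scale 7
pics/w_g.png origin 216 141 scale 5
[-5.10131557  0.62176404  9.70017547] [0.14677292 1.20238018 0.01716806]
pics/s8.png origin 115 125 scale 12
```

View pics/s8.png

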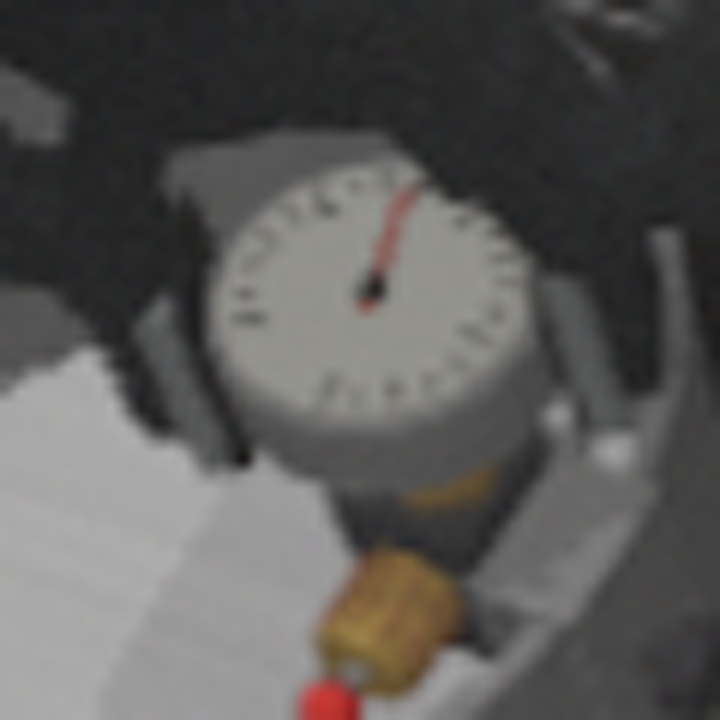

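View pics/w8.png

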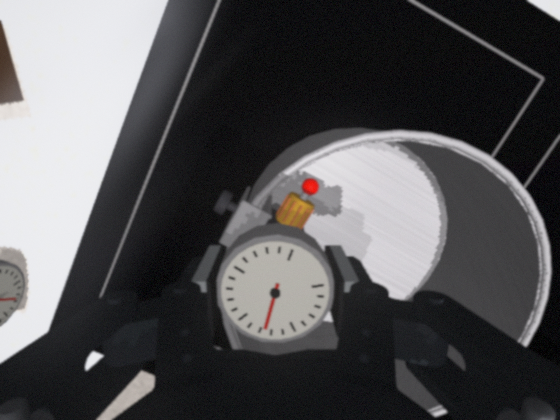

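```bash
python3 - <<'E'
import cv2,numpy as np
def loc(p):
    im=cv2.imread(p).astype(float);b,g,r=im[...,0],im[...,1],im[...,2]
    red=(r>110)&(g<.4*r)&(b<.5*r); ye=(r>90)&(g>.5*r)&(b<.6*g)
    f=lambda m:np.array([np.nonzero(m)[1].mean(),np.nonzero(m)[0].mean()])
    return f(red),f(ye),red.sum(),ye.sum()
for n in "abcdefg":
    for v,s in(("w",5),("s",7)):
        try:
            R,Y,a,b=loc(f"pics/{v}_{n}.png");print(n,v,"dist px",round(np.linalg.norm(R-Y)/s,2),"red diam px",round(2*(a/np.pi)**.5/s,2),"ratio",round(np.linalg.norm(R-Y)/(2*(a/np.pi)**.5),3),b)
        except Exception as e:print(n,v,e)
E
```

```text
a w dist px 17.95 red diam px 7.91 ratio 2.268 6643
a s dist px 7.92 red diam px 3.98 ratio 1.992 1242
b w dist px 19.11 red diam px 8.75 ratio 2.184 7620
b s dist px 7.72 red diam px 3.98 ratio 1.938 1239
c w dist px 20.41 red diam px 9.45 ratio 2.16 8836
c s dist px 10.15 red diam px 3.96 ratio 2.563 1331
d w dist px 24.27 red diam px 10.61 ratio 2.287 10647
d s dist px 9.87 red diam px 3.97 ratio 2.486 1208
e w dist px 28.06 red diam px 12.55 ratio 2.236 14347
e s dist px 9.0 red diam px 3.89 ratio 2.314 1099
f w dist px 31.48 red diam px 14.54 ratio 2.165 18504
f s dist px 8.32 red diam px 3.96 ratio 2.105 1218
g w dist px 29.47 red diam px 15.63 ratio 1.885 19349
g s dist px 7.3 red diam px 4.0 ratio 1.824 1194
```

```bash
python3 - <<'E'
import cv2,numpy as np
a=[cv2.resize(cv2.imread(f"pics/w_{n}.png")[:400,200:600],(260,260)) for n in "ceg"]
cv2.imwrite("pics/cmp.png",np.hstack(a))
E
```

```text
(no output)
```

View pics/cmp.png

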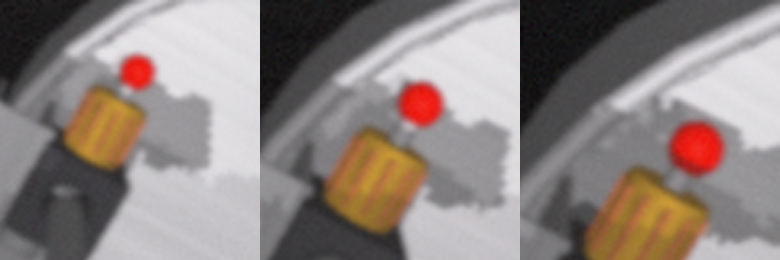

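Call:
play_rows(steps=[{"xyz": [0,0,0],"twist": 0},{"xyz": [0,0,0],"twist": 0}])

```text
time_s: 16.65
ee_pos: [0.5619, -0.1287, 0.1407]
orientation: [-3.139, 0.001, 0.459]
contact_force: [-2.9, 0.2, 4.5]
gripper_width: 0.519
```

Call:
play_rows(steps=[{"xyz": [0,0,0],"twist": 0},{"xyz": [0,0,0],"twist": 0}])

```text
time_s: 16.85
ee_pos: [0.5619, -0.1287, 0.1407]
orientation: [-3.139, 0.002, 0.459]
contact_force: [-1.9, -0.4, 2.9]
gripper_width: 0.518
```

Call:
play_rows(steps=[{"xyz": [0,0,0],"twist": 0},{"xyz": [0,0,0],"twist": 0},{"xyz": [0,0,0],"twist": 0},{"xyz": [0,0,0],"twist": 0},{"xyz": [0,0,0],"twist": 0}], jaw=1)

```text
time_s: 17.35
ee_pos: [0.5619, -0.1286, 0.1406]
orientation: [-3.139, 0.001, 0.459]
contact_force: [0.6, 0.1, -0.2]
gripper_width: 1.001
```

```bash
python3 look.py h;python3 - <<'E'
from h import *
c=capture("wrist");cv2.imwrite("pics/w9.png",c["image"])
print(get_state()["contact_force"],get_state()["gripper_width"])
E
```

```text
17.35 [ 0.56191121 -0.12863523  0.14062888] [-3.13908107e+00  1.47542726e-03  4.59477822e-01] [ 0.64361227  0.10600447 -0.1510369 ] [-0.0004  0.0004 -0.1094]
wrist pred face,tip,mouth [[278.5, 292.5], [276.7, 201.9], [279.0, 251.8]] scene [[145.7, 148.9], [163.6, 195.1], [151.0, 163.4]]
pics/s_h.png origin 123 160 scale 7
pics/w_h.png origin 216 141 scale 5
[-0.1860791  -0.34208452  0.09126958] 1.0048968828224485
```

View pics/w9.png

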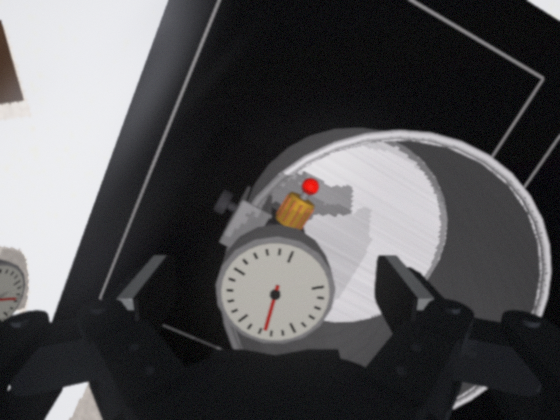

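Jaws open and clear, dial unmoved at (275,293). I'll back straight up.

Call:
play_rows(steps=[{"xyz": [0,0,-0.01],"twist": 0},{"xyz": [0,0,-0.025],"twist": 0},{"xyz": [0,0,-0.045],"twist": 0},{"xyz": [0,0,-0.065],"twist": 0},{"xyz": [0,0,-0.085],"twist": 0}])

```text
time_s: 18.0
ee_pos: [0.5624, -0.1288, 0.2281]
orientation: [-3.14, 0.0, 0.46]
contact_force: [-0.0, -0.1, -0.8]
gripper_width: 1.001
```

Call:
play_rows(steps=[{"xyz": [-0.02,0,-0.02],"twist": 0},{"xyz": [-0.05,0,-0.04],"twist": 0},{"xyz": [-0.08,0,-0.05],"twist": 0},{"xyz": [-0.1,0,-0.05],"twist": 0},{"xyz": [-0.1,0,-0.05],"twist": 0}])

```text
time_s: 18.5
ee_pos: [0.4713, -0.175, 0.2805]
orientation: [3.14, -0.001, 0.456]
contact_force: [0.2, 0.3, 0.0]
gripper_width: 1.001
```

```bash
python3 - <<'E'
from h import *
s=capture("scene");cv2.imwrite("pics/s10.png",s["image"]);crop(s,148,160,35,"pics/s10c.png",10)
t=capture("top");crop(t,372,192,40,"pics/t10c.png",8)
c=capture("wrist");cv2.imwrite("pics/w10.png",c["image"])
print(get_state()["time_s"],get_state()["contact_force"],"seat .1304 pred face",proj(s,[.562,-.1288,.1694]),"if 5mm up",proj(s,[.562,-.1288,.1744]))
E
python3 -c "
import cv2,numpy as np
cv2.imwrite('pics/m10.png',np.hstack([cv2.resize(cv2.imread('pics/s10c.png'),(400,400)),cv2.resize(cv2.imread('pics/t10c.png'),(400,400))]))"
```

```text
pics/s10c.png origin 113 125 scale 10
pics/t10c.png origin 332 152 scale 8
18.65 [-0.14093107 -0.12344439  0.75981326] seat .1304 pred face [[145.68305939 148.89906304]] if 5mm up [[144.95182614 146.98237118]]
```

View pics/s10.png

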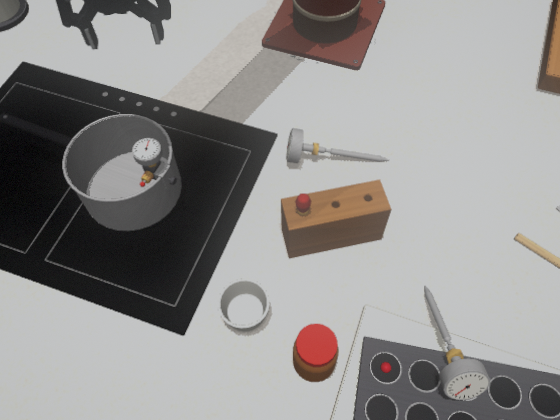

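View pics/m10.png

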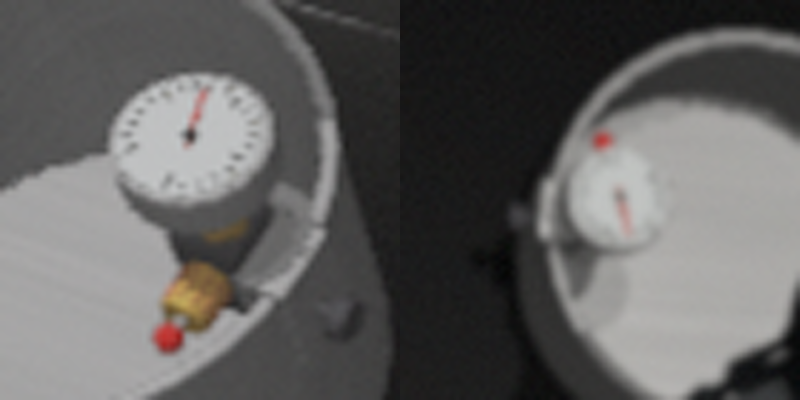

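View pics/w10.png

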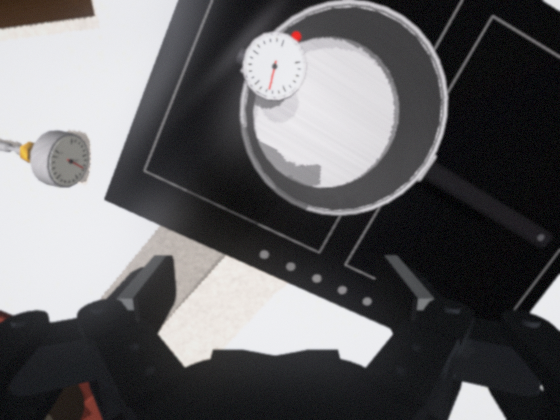

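```bash
python3 -c "
from bench import *
print(job_done())"
```

```text
the job is handed in; nothing more can be done
None
```

The thermometer is seated in the pan's clip, released, and handed in at about 18.7 s of the 72 s allowed. I took the smallest of the three dials, the one standing in the tool block.

**Insertion:** Pushing the stem down took about 4 to 8 N. The push fell to about 1 to 2 N at the groove, then rose sharply. The most I read was 14 N, or about 16 N with the thermometer's weight added. The nut stopped at the same height on three light presses.

**Last checks:**
- **Plunger:** the red button moved in by about 2 mm as the groove passed, so it appears to have clicked. I could only see this in the pictures; there is no direct reading of the joint.
- **Seat:** after letting go, the dial face was within about 0.5 px of where a fully seated dial should be (about 1 mm).
- **Surroundings:** the pan showed no visible movement, and the cake tester, ramekin and jar are where they were. The arm ended clear of everything.

**Disagreements and oddities:**
- **Mouth height:** my camera estimates ranged from 126 to 129 mm. By touch it came out at about 130 mm, which is the value I used.
- **Sideways force:** at first nut contact there was a sideways force of up to 7.6 N. It eased to about 2 N before I let go.
- **Fallen thermometers:** the two larger spare thermometers fell over in the first seconds, while the arm was well away from them. I left them lying on the worktop.

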